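Clamp a bisque strip in the tile jig

ROBOT

A 6-joint arm with a two-finger parallel gripper is mounted at the origin on the work surface. World frame = base frame: x ahead of the robot, y to its left, z up, the work surface at z = 0. Lengths are in mm, angles in rad, forces in N, time in s.
With the tool pointing down it reaches from about 350 to 875 mm from the base axis. Payload 4.2 kg.
Tool frame: the origin (TCP) lies at the very end of the fingers, on their centre line; the grasp point (between the pads) lies 19 mm behind it; z points along the fingers, y is the line along which they close (so a half turn about z gives the same grasp; the last joint's range is limited). The gripper opens to 85 mm and grips with 20 to 120 N. Pads are 22 mm wide; open, the fingers measure 114 mm over their backs; the gripper's body (76 mm by 85 mm) begins 54 mm behind the grasp point. The pads swing forward as they close: fully open they stand 13 mm farther back than shut.
Start: joints at [1.507, 0.385, 0.008, 0, -1.194, -0.259], TCP at [198.232, 592.708, 196.912] pointing down, gripper open.
Joint ranges: [-3.14, 3.14], [-1.21, 2.06], [-1.07, 1.41], [-3.16, 2.05], [-2.99, -0.16], [-3.1, 3.1]. Speed limits (rad/s): [2.79, 2.79, 3.14, 3.14, 3.14, 3.14].

INTERFACE

Orientations are given as a unit quaternion [x, y, z, w].
In Python, from bench import arm gives the robot as it stands. The module is installed in compiled form; this text tells all that it offers.
- The arm moves only by the tool drive_tool, never from a script. Its argument "targets" is a list of rows, each a list of 5 numbers: the closure, from -1 (fully open) to 1 (shut), then the shift along the tool's x, y, z in mm, then the turn about the tool's z in degrees. In form: [[grip, tx, ty, tz, roll], ...]. A call has 1 to 12 rows; each row is the pose to reach, as a shift and turn from the pose commanded when the call began, along the tool's axes at that moment; what a row does not reach only later rows make up. A row lasts 1/10 s, in which the tool goes at most 50 mm and 8.59 degrees, less where a joint would pass 70% of its speed; a pose out of reach is approached as far as the arm can. A call with a gripper value outside its range is refused whole. The fingers move at their own pace and stop on an object; the grip force is fixed at half the most. Time passes only in rows, so rows that repeat a pose let the fingers close. It gives the time, the measured TCP pose, the force, the opening and the grip force at its end, in the units of the state.
- arm.read_state(): the state, without advancing time (a new reading comes with each control period).
- arm.get_image(name): name is "scene" or "top"; returns the picture (400x640x3 uint8, blue, green, red); there is no depth.
- arm.camera_params(name): a dict with "fov_y" (degrees; the focal length in pixels is half the picture's height over the tangent of half this angle, whatever the lens; pixels are square), "cx", "cy" (the principal point, pixels), "rvec" (rotation vector, rad) and "tvec" (3), from world to camera coordinates, as OpenCV has them. Camera axes: x right, y down, z forward; pixel columns grow to the right and rows downward; lengths in mm; the calibration is good to about 2 mm. A picture is of the moment at which its call begins. camera_params takes no time and is no camera call.
- arm.job_done(): hands the job in; it is judged then, once.
The state is a dict: "clock": time; "joints": joint angles; "joint_vel": joint speeds; "joint_efforts": joint torques, N m; "position": TCP position; "ee_rot": TCP orientation; "contact_force": force on the tool from outside, world axes, zero at the start; "wrist_torque": the same for the moment, N m; "gripper_width": finger opening in mm; "grasp_force": force on a finger pad.
Only numpy, scipy, OpenCV 4.12 (cv2) and the standard library are available. Lean on these libraries where they do the work, as an engineer would, in place of code of your own. Each camera call takes 0.05 s, during which the arm holds its last target. There are 200 camera calls.

TASK

Load the long bisque strip into the tile jig: raise the lever on the jig's head all the way so that the presser foot lifts, put the strip flat on the bed and slide it lengthwise under the raised foot, between the two guides and right up against the stop. Then lower the lever fully so that the sprung foot holds the strip down. Leave the other two tiles and everything else on the table where they are.

Things in the scene. Friction and masses are not known exactly. Their poses are not given: they have to be found in the camera images.
- jig: tile jig, fixed: aluminium bed 110 wide (x), 225 long (y = -60 to 165 in its frame), top 20 above the table. Origin on the bed's centre line at table height; +y runs along the bed towards stop and head, the lever is on the -x side. Grey head (70 wide, y = 55 to 160, z = 115 to 175, column behind the stop) overhangs the +y end. Nothing stands on the bed before y = 40.
- stop (a point): point on the bed's top at the middle of the stop's -y face (jig 0, 100, 20; frame as the jig's). Stop: steel bar across the bed, 14 high; the strip's end goes against it. Two guides 12 high run from it 60 back along -y, inner faces at x = -34 and 34 (4 mm play each side of the strip). Home, the strip's centre is 90 from here along -y and its near end overhangs the bed by 20.
- foot_sole (a point): centre of the underside of the rubber presser foot (44 in x, 32 in y), 28 before the stop, hung below the head. It goes straight up and down with the lever, 30 mm per rad: 8 above the empty bed at lever 0, 44 at 1.2. It is sprung: with the strip under it, it touches at lever 0.2 and then gives, pressing with 3 to 6 N.
- lever (a joint): angle (rad) of the lever on the head's -x side: 0 fully down (foot down), 1.2 fully up (foot raised). Hinge along jig x; the 100 long arm points to jig +y, away from the bed, 0.26 below horizontal at 0, and swings up as the value grows (elevation = value - 0.26). Stiff: stays where left; about 4 N at the grip moves it. It goes fully down with the strip in too.
- lever_grip (a point): middle of the free length of the lever's grip: a round black bar 16 in diameter, 75 long, parallel to jig x, on the arm's free end; free for 30 mm either way along x from here.
- lever_hinge (a point): point on the hinge axis, centre of the arc of lever_grip, 100 from it (jig x -85, y 100, z 145; 125 above the bed).
- strip_center (a point): centre (7 above the underside) of the long bisque strip: loose, plain unglazed clay, 180 long (its x), 60 wide (y), 14 thick, about 0.28 kg, flat on the table; the longest of three tiles. Both ends and faces are alike, either end may go first.
- short_strip: the short bisque strip, loose, same clay: 110 x 60 x 14; not wanted, must stay. Origin at the underside's centre.
- square_tile: the square bisque tile, loose, same clay: 90 x 90 x 14; not wanted, must stay. Origin at the underside's centre.
- bowl: loose blue glazed bowl, rim 116 across, 60 high, a bystander. Origin at the underside's centre.
- vase: loose white bud vase, 76 across, 130 high, a bystander. Origin at the underside's centre.
- brush: loose brush lying on the far part of the table, a bystander. Origin at the underside's centre.
- rib: loose flat wooden rib 110 x 50 x 8, a bystander. Origin at the underside's centre.
There are look-alikes about, which are no part of the job. Leave any purple look-alike of the part that bears strip_center alone.

How it is judged (in metres and radians):
On the way, in this order (a step that is already met when the one before it is completed fails the run):
1. the lever is raised (over 1.0 rad) (value of joint lever above 1 rad), for 0.2 s.
2. with the lever still up, the strip lies home on the bed under the foot (y of strip_center in the frame of stop between -0.096 and -0.084 m and x of strip_center in the frame of stop between -0.008 and 0.008 m and z of strip_center in the frame of stop between 0.003 and 0.011 m and angle between the x axis of strip_center and the y axis of stop, either way round below 0.14 rad and value of joint lever above 0.9 rad), for 0.2 s.
At the end, for the whole second after the job is handed in: The strip lies flat on the bed with its end within 6 mm of the stop, within 8 mm of the centre line and square to 0.14 rad, at rest; the lever is down (below 0.15 rad) and the foot bears on the strip (over 0.5 N) (y of strip_center in the frame of stop between -0.096 and -0.084 m and x of strip_center in the frame of stop between -0.008 and 0.008 m and z of strip_center in the frame of stop between 0.003 and 0.011 m and angle between the x axis of strip_center and the y axis of stop, either way round below 0.14 rad and value of joint lever below 0.15 rad and contact force between foot and strip above 0.5 N and linear speed of strip below 0.02 m/s); the robot touches nothing.
It fails at once if another tile or a bystander is moved by more than 30 mm (distance of any of short_strip, square_tile, bowl, vase, brush, rib from where it was at the start of the episode above 0.03 m).
It also fails if it takes over 72 s, if anything falls off the work surface, if the arm or the gripper's body presses on something with over 40 N, if the wrist force passes 120 N, or if a joint passes its speed limit or range.

## Working session

There is one attempt and no reset: what is moved stays moved. The work goes in short steps, Python scripts to look and compute and a tool call to move; the robot and the scene stay as the last step left them, time stands still between calls to the robot, and variables do not carry over. Pictures are saved under pics/ and viewed, at most 10 in all, crops included, and the job is handed in when it is done.

Besides the shell and the picture viewer there is one more tool, called after "Call:" in YAML: its name, and indented under it one key for each argument. drive_tool: Moves the arm, as the interface text tells. Its arguments: {"type":"object","properties":{"targets":{"type":"array","items":{"type":"array","items":{"type":"number"}}}},"required":["targets"]}

```bash
mkdir -p pics
cat > h.py <<'E'
import numpy as np, cv2
from bench import arm
def cam(n):
    p=arm.camera_params(n); f=200/np.tan(np.radians(p['fov_y'])/2)
    K=np.array([[f,0,p['cx']],[0,f,p['cy']],[0,0,1.]])
    return K,np.array(p['rvec'],float).ravel(),np.array(p['tvec'],float).ravel(),p
def ray(n,uv):
    K,r,t,_=cam(n);R=cv2.Rodrigues(r)[0]
    d=R.T@np.linalg.inv(K)@np.array([uv[0],uv[1],1.]);return -R.T@t,d/np.linalg.norm(d)
def onz(n,uv,z):
    c,d=ray(n,uv);return c+d*(z-c[2])/d[2]
def proj(n,P):
    K,r,t,_=cam(n);return cv2.projectPoints(np.array(P,float).reshape(-1,3),r,t,K,None)[0].reshape(-1,2)
E
python3 - <<'E'
from h import *
for n in('scene','top'):
    print(cam(n)[3]); im=arm.get_image(n); cv2.imwrite(f'pics/{n}0.png',im)
s=arm.read_state();print(s['clock'],s['position'],s['ee_rot'],s['gripper_width'])
E
```

```text
{'fov_y': 42.96110548599883, 'cx': 321.87408558092994, 'cy': 194.34126568964385, 'rvec': array([ 1.91493916,  1.49303883, -0.64911896]), 'tvec': array([-158.60091074, -279.76716747, 1656.31934713])}
{'fov_y': 46.93541935703118, 'cx': 313.0463510372758, 'cy': 199.6974915420451, 'rvec': array([ 2.18671757, -2.01458748,  0.21383497]), 'tvec': array([ -20.42230856,  576.58069099, 1118.39767427])}
0.1 [198.05506574 592.15010253 195.9110463 ] [ 9.86992455e-01 -1.60763403e-01 -1.00407829e-04  1.00605804e-03] 85.45618139870507
```

View pics/scene0.png

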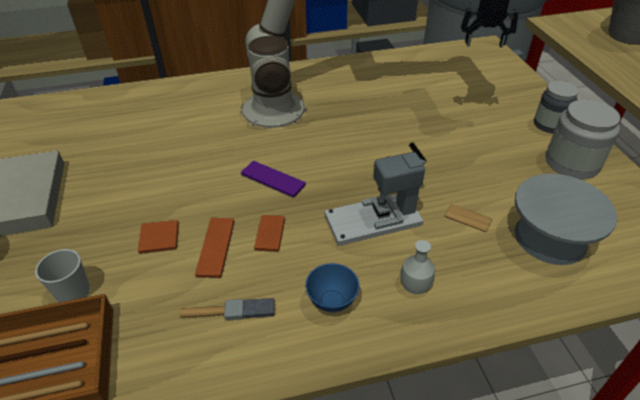

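View pics/top0.png

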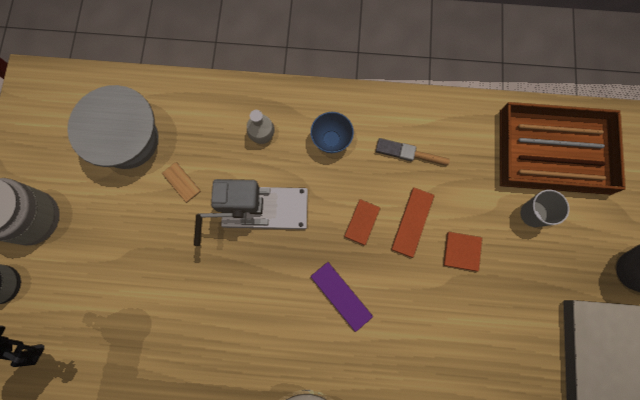

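Orange candidates (top): (363,222) short, (413,222) longest, (463,251) square; the purple one at (341,297) is a look-alike. The one at (413,222) fits the description: longest and bisque. I'll measure now and confirm with a crop.

Run:
```python
from h import *
im=cv2.imread('pics/top0.png');hsv=cv2.cvtColor(im,cv2.COLOR_BGR2HSV)
m=cv2.inRange(hsv,(0,150,90),(12,255,255));m[:, 490:]=0
for c in cv2.findContours(m,0,2)[0]:
    if cv2.contourArea(c)<300: continue
    P=np.array([onz('top',p,14)[:2] for p in c.reshape(-1,2)],np.float32)
    r=cv2.minAreaRect(P);print('tile',r, cv2.minAreaRect(c)[0])
m=cv2.inRange(hsv,(0,0,110),(179,60,255));m[:,:215]=0;m[:,320:]=0;m[:180]=0;m[240:]=0
c=max(cv2.findContours(m,0,2)[0],key=cv2.contourArea)
P=np.array([onz('top',p,20)[:2] for p in c.reshape(-1,2)],np.float32)
r=cv2.minAreaRect(P);print('bed',r,cv2.boxPoints(r))
m=cv2.inRange(hsv,(0,0,0),(179,255,45));m[:,:185]=0;m[:,210:]=0;m[:205]=0;m[255:]=0
c=max(cv2.findContours(m,0,2)[0],key=cv2.contourArea);r=cv2.minAreaRect(c);print('grip px',r,onz('top',r[0],119))
a=cv2.resize(im[160:280,180:500],None,fx=2.5,fy=2.5,interpolation=2)
s=cv2.imread('pics/scene0.png');b=cv2.resize(s[130:290,130:450],None,fx=2.5,fy=2.5,interpolation=2)[:300]
cv2.imwrite('pics/c1.png',np.vstack([a,b]))
```

```text
tile ((483.05621337890625, -372.5644836425781), (89.1011962890625, 89.02095031738281), 84.56363677978516) (463.0270080566406, 250.8378448486328)
tile ((538.8888549804688, -105.82594299316406), (59.664878845214844, 108.52568054199219), 71.78190612792969) (362.0088806152344, 221.6212921142578)
tile ((550.1376953125, -239.27667236328125), (59.80567169189453, 178.91998291015625), 73.47748565673828) (412.4429931640625, 221.80978393554688)
bed ((558.8248291015625, 113.05730438232422), (108.27732849121094, 140.5360870361328), 3.072789192199707) [[500.99734  180.32224 ]
 [508.53067   39.98821 ]
 [616.65234   45.792374]
 [609.119    186.1264  ]]
grip px ((197.57350158691406, 230.04409790039062), (5.445451736450195, 30.218421936035156), 4.39870548248291) [466.92868478 296.18145082 119.        ]
```

View pics/c1.png

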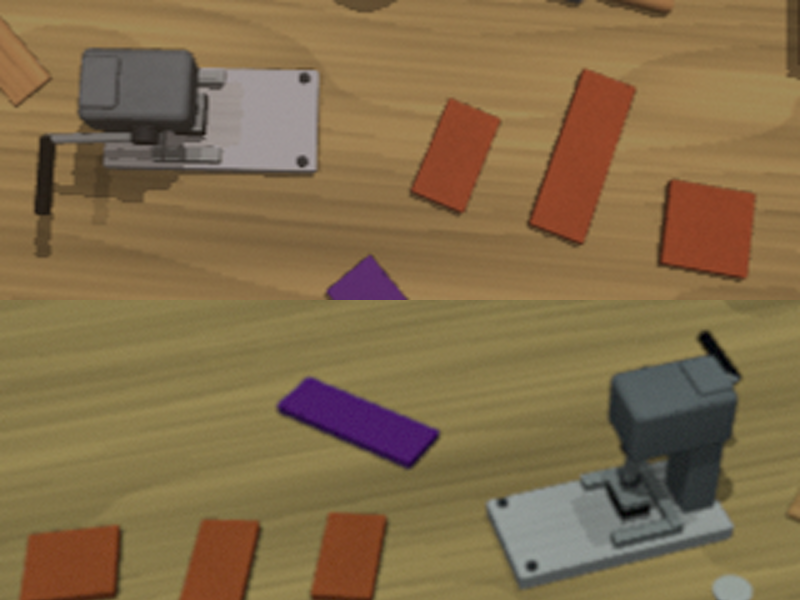

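The crop shows the long bisque strip at crop (582,157), about 3:1 and clearly longer than its neighbours. The jig's lever grip is at crop (43,175), fully down. Next I'll go over the lever grip.

```bash
cat >> h.py <<'E'
JO=np.array([559.4,102.8]);JY=np.radians(3.07)
JR=np.array([[np.cos(JY),-np.sin(JY)],[np.sin(JY),np.cos(JY)]])
def jig(x,y): return JR@[x,y]+JO
def tojig(p): return JR.T@(np.array(p)[:2]-JO)
def delta(tgt,yaw=None):
    from scipy.spatial.transform import Rotation as T
    s=arm.read_state();R=T.from_quat(s['ee_rot']).as_matrix();y0=np.degrees(np.arctan2(R[1,0],R[0,0]))
    print('t',s['clock'],'pos',np.round(s['position'],1),'yaw',round(y0,2),'w',round(s['gripper_width'],1),'F',np.round(s['contact_force'],1),'gf',s['grasp_force'])
    e=np.array(tgt)-s['position']
    print('shift',np.round(R.T@e,1),'roll',None if yaw is None else round((y0-yaw+180)%360-180,2))
E
python3 - <<'E'
from h import *
p=jig(-93,196.6);print(p);delta([*p,197],3.07)
E
```

```text
[456.00436474 294.13714383]
t 0.1 pos [198.1 592.2 195.9] yaw -18.5 w 85.5 F [ 0.9 -0.5 -0.3] gf 0.0
shift [339.2 200.8  -0.6] roll -21.57
```

Call:
drive_tool:
  targets:
    - [-1,34,20,0,-2]
    - [-1,68,40,0,-4]
    - [-1,102,60,0,-7]
    - [-1,136,80,0,-10]
    - [-1,170,100,0,-13]
    - [-1,204,120,0,-15]
    - [-1,238,140,0,-17]
    - [-1,272,160,0,-19]
    - [-1,306,180,0,-21]
    - [-1,339,200,0,-21.6]
    - [-1,339,200,0,-21.6]
    - [-1,339,200,0,-21.6]

```text
clock: 1.3
position: [456.5, 294.7, 196.4]
ee_rot: [1.0, 0.026, -0.0, 0.0]
contact_force: [-0.2, -0.5, 0.3]
gripper_width: 85.3
grasp_force: 0.0
```

Run:
```python
from h import *
delta([*jig(-93,196.6),101],3.07)
im=arm.get_image('scene');cv2.imwrite('pics/s2.png',cv2.resize(im[50:230,300:540],None,fx=3,fy=3))
g=proj('scene',[[*jig(-85,196.6),119.3],[*jig(-48,196.6),119.3],[*jig(-122,196.6),119.3]]);print((g-[300,50])*3)
```

```text
t 1.3 pos [456.5 294.7 196.4] yaw 2.98 w 85.3 F [-0.2 -0.5  0.3] gf 0.0
shift [-0.4  0.5 95.4] roll -0.09
[[345.67875195 307.12358941]
 [364.3246992  333.72309357]
 [327.75759399 281.5580384 ]]
```

View pics/s2.png

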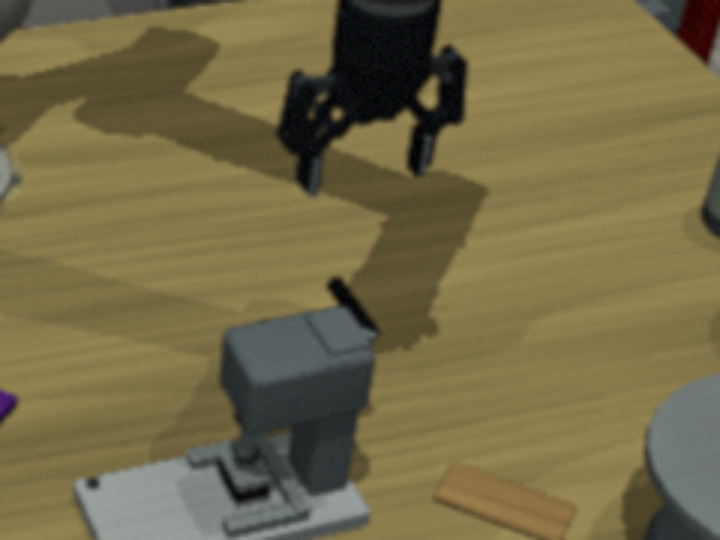

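The gripper is open and centred above the bar, which spans crop (333,283) to (375,330), within about 3 mm of the prediction. Descend and close.

Call:
drive_tool:
  targets:
    - [-1,0,-1.5,25,0]
    - [-1,0,-1.5,50,0]
    - [-1,0,-1.5,75,0]
    - [-1,0,-1.5,95,0]
    - [-1,0,-1.5,95,0]
    - [0.3,0,-1.5,95,0]
    - [1,0,-1.5,95,0]
    - [1,0,-1.5,95,0]
    - [1,0,-1.5,95,0]
    - [1,0,-1.5,95,0]
    - [1,0,-1.5,95,0]

```text
clock: 2.45
position: [456.3, 297.0, 102.2]
ee_rot: [1.0, 0.027, 0.0, -0.0]
contact_force: [-0.1, 1.0, -0.7]
gripper_width: -0.2
grasp_force: 0.0
```

Fully shut with no grasp force: it missed the bar. Look again.

Run:
```python
from h import *
a=arm.get_image('scene')[100:200,330:490];b=arm.get_image('top')[180:280,140:300]
cv2.imwrite('pics/s3.png',np.hstack([cv2.resize(x,(400,250),interpolation=2) for x in(a,b)]))
p=arm.read_state()['position'];print((proj('scene',p)-[330,100])*2.5,(proj('top',p)-[140,180])*2.5+[400,0])
```

```text
[[210.46287235 139.09501054]] [[545.99900071 138.47384245]]
```

View pics/s3.png

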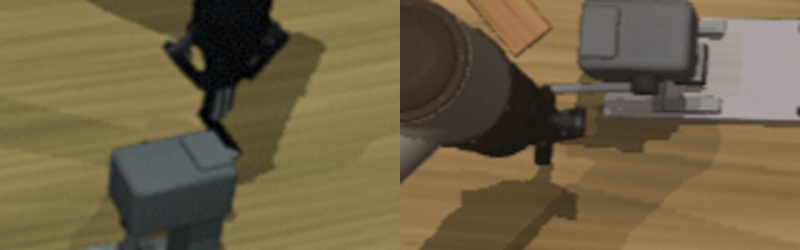

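Run:
```python
from h import *
def tri(a,b):
    c1,d1=ray('scene',a);c2,d2=ray('top',b)
    t=np.linalg.lstsq(np.c_[d1,-d2],c2-c1,rcond=None)[0];p,q=c1+t[0]*d1,c2+t[1]*d2
    return (p+q)/2,np.linalg.norm(p-q)
im=cv2.imread('pics/top0.png')
m=(im.max(2)<48).astype(np.uint8)*255;m[:,:185]=0;m[:,210:]=0;m[:205]=0;m[255:]=0
ys,xs=np.nonzero(m);print(ys.min(),xs[ys<ys.min()+3].mean(),ys.max(),xs[ys>ys.max()-3].mean())
s=cv2.imread('pics/scene0.png')
k=(s.max(2)<45).astype(np.uint8)*255;k[:,:405]=0;k[:,430:]=0;k[:138]=0;k[165:]=0
y2,x2=np.nonzero(k);print(y2.min(),x2[y2<y2.min()+3].mean(),y2.max(),x2[y2>y2.max()-3].mean())
T=[(xs[ys<ys.min()+3].mean(),ys.min()),(xs[ys>ys.max()-3].mean(),ys.max())]
S=[(x2[y2>y2.max()-3].mean(),y2.max()),(x2[y2<y2.min()+3].mean(),y2.min())]
for a,b in zip(S,T):
    p,e=tri(a,b);print(p,e,tojig(p))
for z in(119,135,150):
    print(z,[tojig(onz('top',b,z)).round(1) for b in T])
```

```text
215 197.83333333333334 245 196.64705882352942
143 411.72727272727275 159 422.3
[501.98263819 297.81668352 127.26403616] 0.9382552158663826 [-46.89065099 197.81184782]
[431.13895369 294.64287024 124.07475631] 4.948962742727648 [-117.80264076  198.4366919 ]
119 [array([-45.3, 200.5]), array([-118. ,  197.3])]
135 [array([-48.1, 196.2]), array([-119.8,  193.1])]
150 [array([-50.8, 192.3]), array([-121.4,  189.2])]
```

Run:
```python
from h import *
a=arm.get_image('scene')[110:175,375:455]
a=cv2.resize(a,(640,520),interpolation=2);a=cv2.convertScaleAbs(a,alpha=2.2,beta=10)
cv2.imwrite('pics/s4.png',a)
s=arm.read_state();p=s['position'];print(s['gripper_width'],s['grasp_force'],(proj('scene',[p,p+[0,0,19]])-[375,110])*8)
```

```text
0.20232814416772904 0.0 [[313.42988806 365.12661961]
 [320.44003253 318.9814409 ]]
```

View pics/s4.png

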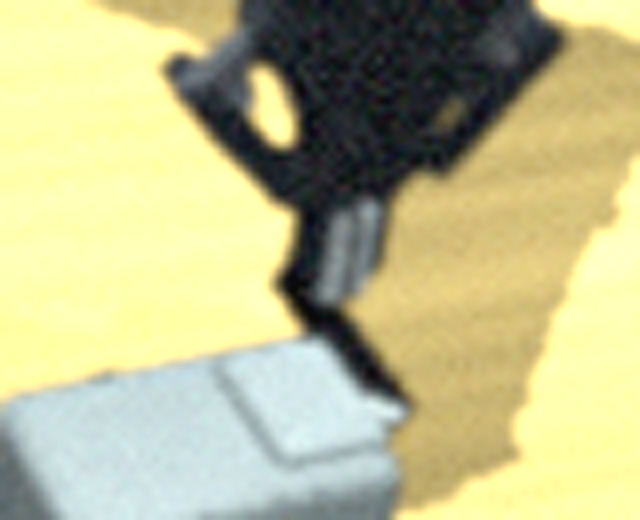

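The fingertips, at crop (330,305), seem to end right on the bar's top. I'll compare the visible tips with the TCP projection in the earlier picture.

Run:
```python
from h import *
P=np.array([456.5,294.7,196.4])
for dz in(0,13,25): print(dz,(proj('scene',[P+[0,42,dz],P+[0,-42,dz]])-[300,50])*3)
```

```text
0 [[401.51549363 220.40984687]
 [305.32258971 235.56956657]]
13 [[403.81550401 207.36251857]
 [306.95118964 222.48103729]]
25 [[405.9680754  195.15157127]
 [308.47563401 210.22957242]]
```

The visible tips sit well above the projected TCP. I'll check for a systematic offset by triangulating the tips in both views.

Run:
```python
from h import *
s=cv2.imread('pics/scene0.png');t=cv2.imread('pics/top0.png')
P=[198.2,592.7,196.9]
a=s[0:60,445:535];b=t[310:385,0:90]
A=cv2.convertScaleAbs(cv2.resize(a,(396,264),interpolation=2),alpha=2);B=cv2.convertScaleAbs(cv2.resize(b,(396,330),interpolation=2),alpha=2)
for I,n,o in((A,'scene',[445,0]),(B,'top',[0,310])):
    for z in(0,13,40):
        for k in (-42,42):
            q=(proj(n,np.array(P)+[-.317*k,-.948*k,z])[0]-o)*4.4;print(n,z,k,q.round())
            if z<40: cv2.circle(I,tuple(int(v) for v in q),3,(0,0,255) if z==0 else (0,255,0),-1)
C=np.zeros((330,800,3),np.uint8);C[:264,:396]=A;C[:,400:796]=B;cv2.imwrite('pics/c5.png',C)
```

```text
scene 0 -42 [221. 266.]
scene 0 42 [ 93. 262.]
scene 13 -42 [226. 248.]
scene 13 42 [ 96. 244.]
scene 40 -42 [236. 210.]
scene 40 42 [104. 206.]
top 0 -42 [72. 88.]
top 0 42 [222. 159.]
top 13 -42 [54. 89.]
top 13 42 [207. 162.]
top 40 -42 [17. 93.]
top 40 42 [173. 167.]
```

View pics/c5.png

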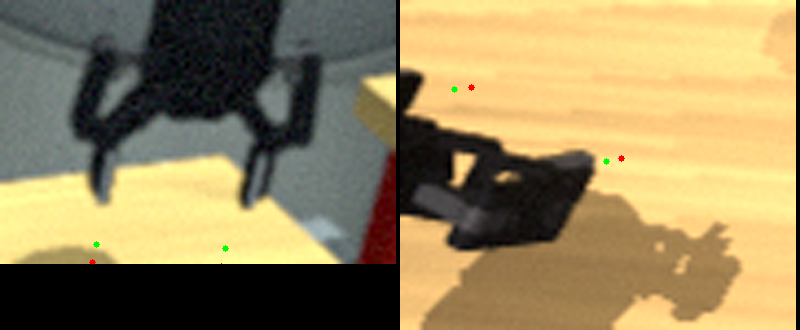

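In scene the visible tips are about 25–30 mm higher than the reading suggests, which explains the miss. Reopen, go about 25 mm lower and close.

Call:
drive_tool:
  targets:
    - [-1,0,0,0,0]
    - [-1,0,0,0,0]
    - [-1,0,0,0,0]
    - [-1,0,0,0,0]
    - [-1,0,0,10,0]
    - [-1,0,0,18,0]
    - [-1,0,0,26,0]
    - [1,0,0,26,0]
    - [1,0,0,26,0]
    - [1,0,0,26,0]
    - [1,0,0,26,0]
    - [1,0,0,26,0]

```text
clock: 3.8
position: [456.3, 296.9, 76.3]
ee_rot: [1.0, 0.027, 0.0, 0.0]
contact_force: [0.8, 0.2, -0.4]
gripper_width: 13.9
grasp_force: 58.2
```

The bar is gripped (58 N). Raise along the arc, first half.

Call:
drive_tool:
  targets:
    - [1,0,-1.2,-6,0]
    - [1,0,-2.4,-11.7,0]
    - [1,0,-3,-18,0]
    - [1,0,-3.4,-23.7,0]
    - [1,0,-3.4,-30,0]
    - [1,0,-2.9,-35.7,0]
    - [1,0,-2,-41.5,0]
    - [1,0,-1,-47.5,0]
    - [1,0,0.6,-53,0]
    - [1,0,2.3,-59,0]
    - [1,0,2.3,-59,0]

```text
clock: 4.9
position: [456.4, 294.2, 135.8]
ee_rot: [1.0, 0.027, 0.0, 0.0]
contact_force: [2.8, -3.1, -2.0]
gripper_width: 13.6
grasp_force: 59.1
```

Call:
drive_tool:
  targets:
    - [1,0,2.2,-5.6,0]
    - [1,0,4.7,-11.1,0]
    - [1,0,7.6,-16.4,0]
    - [1,0,10.7,-21.5,0]
    - [1,0,14.1,-26.4,0]
    - [1,0,17.8,-31.1,0]
    - [1,0,21.8,-35.6,0]
    - [1,0,26.1,-39.8,0]
    - [1,0,30.2,-43.5,0]
    - [1,0,34,-46.5,0]
    - [1,0,34,-46.5,0]

```text
clock: 6.0
position: [458.5, 263.6, 184.4]
ee_rot: [1.0, 0.028, 0.002, -0.003]
contact_force: [-3.7, 9.0, 1.1]
gripper_width: 13.1
grasp_force: 59.0
```

Run:
```python
from h import *
s=arm.read_state();print(s['contact_force'],s['grasp_force'])
a=arm.get_image('scene')[90:250,310:450];b=arm.get_image('top')[170:250,180:320]
cv2.imwrite('pics/s6.png',np.hstack([cv2.resize(a,(400,457),interpolation=2),np.vstack([cv2.resize(b,(400,229),interpolation=2),np.zeros((228,400,3),np.uint8)])]))
```

```text
[-3.65922193  8.99240317  1.07217016] 59.02499556541443
```

View pics/s6.png

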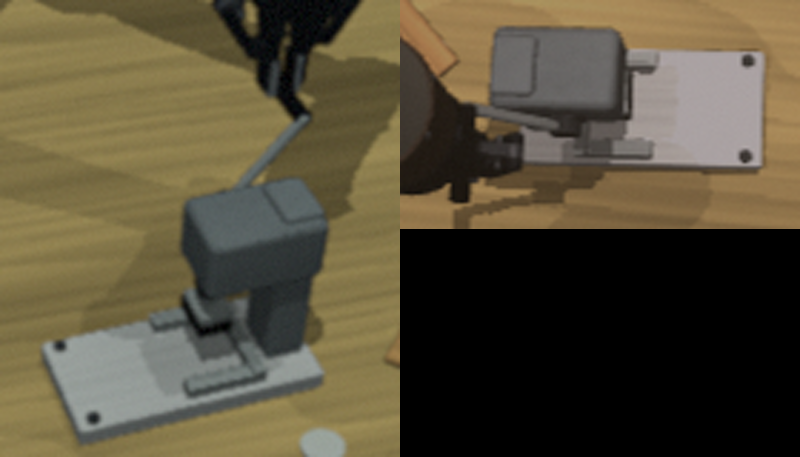

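The lever arm points steeply up, with the grip at crop (298,112) and the foot lifted. Release and rise.

Call:
drive_tool:
  targets:
    - [-1,0,0,0,0]
    - [-1,0,0,0,0]
    - [-1,0,0,0,0]
    - [-1,0,0,0,0]
    - [-1,0,0,-15,0]
    - [-1,0,0,-35,0]
    - [-1,0,0,-60,0]
    - [-1,0,0,-60,0]

```text
clock: 6.9
position: [459.9, 261.5, 245.1]
ee_rot: [1.0, 0.027, 0.003, -0.002]
contact_force: [0.9, 0.4, -0.2]
gripper_width: 85.3
grasp_force: 0.0
```

Run:
```python
from h import *
u=np.array([.9588,-.2842]);g=np.array([550.1,-239.3])+40*u;print(g)
delta([*g,150],-16.52)
```

```text
[ 588.452 -250.668]
t 6.9 pos [459.9 261.5 245.1] yaw 3.12 w 85.3 F [ 0.9  0.4 -0.2] gf 0.0
shift [ 99.9 518.7  94.1] roll 19.64
```

Call:
drive_tool:
  targets:
    - [-1,9,45,0,2]
    - [-1,18,90,0,4]
    - [-1,27,135,0,6]
    - [-1,36,180,0,8]
    - [-1,45,225,0,10]
    - [-1,54,270,0,12]
    - [-1,63,315,10,14]
    - [-1,72,360,25,16]
    - [-1,80,405,45,18]
    - [-1,89,450,65,19.6]
    - [-1,95,485,80,19.6]
    - [-1,100,518,94,19.6]

```text
clock: 8.1
position: [585.2, -253.1, 145.3]
ee_rot: [0.99, -0.144, -0.001, -0.0]
contact_force: [1.1, 0.5, 0.4]
gripper_width: 85.6
grasp_force: 0.0
```

Run:
```python
from h import *
delta([588.5,-250.7,0],-16.52)
```

```text
t 8.1 pos [ 585.2 -253.1  145.3] yaw -16.57 w 85.6 F [1.1 0.5 0.4] gf 0.0
shift [  2.9  -3.3 145.3] roll -0.05
```

Call:
drive_tool:
  targets:
    - [-1,3,-3,30,0]
    - [-1,3,-3,60,0]
    - [-1,3,-3,90,0]
    - [-1,3,-3,115,0]
    - [-1,3,-3,135,0]
    - [-1,3,-3,145,0]
    - [-1,3,-3,150,0]
    - [-1,3,-3,155,0]
    - [-1,3,-3,155,0]

```text
clock: 9.0
position: [589.9, -249.1, -7.4]
ee_rot: [0.99, -0.143, 0.0, 0.0]
contact_force: [0.1, -0.1, 0.3]
gripper_width: 85.2
grasp_force: 0.0
```

Run:
```python
from h import *
delta([588.5,-250.7,0],-16.52)
a=arm.get_image('scene')[190:310,110:320];b=arm.get_image('top')[170:270,330:500]
cv2.imwrite('pics/s7.png',np.hstack([cv2.convertScaleAbs(cv2.resize(x,(400,230),interpolation=2),alpha=1.8) for x in(a,b)]))
```

```text
t 9.0 pos [ 589.9 -249.1   -7.4] yaw -16.49 w 85.2 F [ 0.1 -0.1  0.3] gf 0.0
shift [-0.9  2.  -7.4] roll 0.03
```

View pics/s7.png

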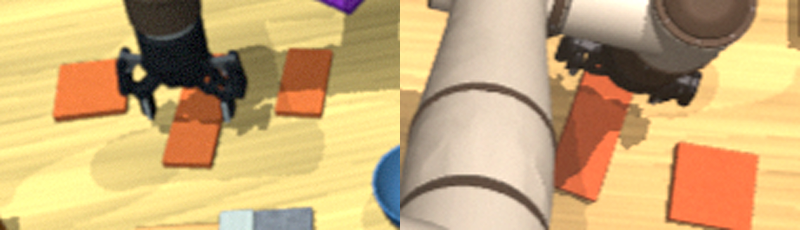

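The fingers straddle the strip, with tips at scene crop (148,115) and (230,120) and no contact yet. I'll check where the tips' midpoint is.

Run:
```python
from h import *
for z in(10,20,30,40): print(z,[onz('scene',(110+u/1.905,190+v/1.917),z).round(0) for u,v in((148,115),(230,120))])
```

```text
10 [array([ 551., -302.,   10.]), array([ 585., -204.,   10.])]
20 [array([ 560., -301.,   20.]), array([ 593., -204.,   20.])]
30 [array([ 570., -300.,   30.]), array([ 602., -203.,   30.])]
40 [array([ 579., -298.,   40.]), array([ 611., -203.,   40.])]
```

Call:
drive_tool:
  targets:
    - [-1,0,1.5,6,0]
    - [-1,0,1.5,12,0]
    - [-1,0,1.5,17,0]
    - [-1,0,1.5,21,0]
    - [-1,0,1.5,23,0]
    - [-1,0,1.5,23,0]

```text
clock: 9.7
position: [589.1, -250.4, -31.1]
ee_rot: [0.99, -0.143, -0.0, -0.0]
contact_force: [-0.4, -0.4, 0.3]
gripper_width: 85.6
grasp_force: 0.0
```

Still free; probe a bit further down.

Call:
drive_tool:
  targets:
    - [-1,0,0,2,0]
    - [-1,0,0,3,0]
    - [-1,0,0,3,0]

```text
clock: 10.0
position: [589.3, -250.5, -33.6]
ee_rot: [0.99, -0.143, -0.0, -0.0]
contact_force: [-0.6, -0.5, -0.5]
gripper_width: 85.4
grasp_force: 0.0
```

Call:
drive_tool:
  targets:
    - [-0.6,0,0,0,0]
    - [-0.4,0,0,0,0]
    - [1,0,0,0,0]
    - [1,0,0,0,0]
    - [1,0,0,0,0]

```text
clock: 10.5
position: [589.8, -250.4, -32.7]
ee_rot: [0.99, -0.143, 0.001, 0.0]
contact_force: [-0.8, 1.9, 5.9]
gripper_width: 58.2
grasp_force: 65.2
```

Call:
drive_tool:
  targets:
    - [1,0,0,-4,0]
    - [1,0,0,-10,0]
    - [1,0,0,-20,0]
    - [1,0,0,-32,0]
    - [1,0,0,-45,0]
    - [1,0,0,-60,0]
    - [1,0,0,-75,0]
    - [1,0,0,-75,0]

```text
clock: 11.3
position: [591.6, -251.1, 45.0]
ee_rot: [0.99, -0.143, 0.003, 0.0]
contact_force: [0.4, 0.0, -3.1]
gripper_width: 58.2
grasp_force: 64.8
```

Run:
```python
from h import *
# strip centre is 40 ahead (tool -x) of grasp; goal pre-place: centre at jig y=-70 => grip at y=-110
p=jig(0,-110);print(p);delta([*p,42],3.07-90)
im=arm.get_image('scene');hsv=cv2.cvtColor(im,cv2.COLOR_BGR2HSV)
m=cv2.inRange(hsv,(0,150,60),(12,255,255));m[300:]=0
for c in cv2.findContours(m,0,2)[0]:
    if cv2.contourArea(c)>80: print(cv2.boundingRect(c))
cv2.imwrite('pics/s8.png',im)
```

```text
[565.29115703  -7.0421334 ]
t 11.3 pos [ 591.6 -251.1   45. ] yaw -16.47 w 58.2 F [ 0.4  0.  -3.1] gf 64.76533770561218
shift [ -94.4 -226.6    2.5] roll 70.46
(138, 221, 40, 32)
(188, 219, 30, 37)
(255, 215, 29, 36)
(541, 0, 72, 16)
```

Strip held (about 3 N weight). Turn it and carry it to the front of the bed.

Call:
drive_tool:
  targets:
    - [1,-8,-19,0,6]
    - [1,-16,-38,0,12]
    - [1,-24,-57,0,18]
    - [1,-32,-76,0,24]
    - [1,-40,-96,0,30]
    - [1,-48,-116,0,36]
    - [1,-56,-136,0,42]
    - [1,-64,-155,0,48]
    - [1,-72,-174,0,54]
    - [1,-80,-193,0,60]
    - [1,-88,-212,0,66]
    - [1,-94,-226,0,70.5]

```text
clock: 12.55
position: [562.4, -6.1, 40.7]
ee_rot: [0.724, -0.689, -0.001, 0.001]
contact_force: [0.1, 0.5, -4.0]
gripper_width: 58.2
grasp_force: 64.8
```

Call:
drive_tool:
  targets:
    - [1,0,0,0,0]
    - [1,0,0,0,0]

```text
clock: 12.75
position: [562.8, -7.1, 40.9]
ee_rot: [0.726, -0.688, -0.0, 0.001]
contact_force: [-0.1, -0.4, -3.1]
gripper_width: 58.0
grasp_force: 64.8
```

Run:
```python
from h import *
delta([*jig(0,-110),42],3.07-90)
im=arm.get_image('scene');hsv=cv2.cvtColor(im,cv2.COLOR_BGR2HSV)
im2=arm.get_image('top')
a=im[130:290,230:450];b=im2[150:270,210:390]
cv2.imwrite('pics/s9.png',np.hstack([cv2.resize(a,(400,291),interpolation=2),cv2.resize(b,(400,291),interpolation=2)]))
```

```text
t 12.75 pos [562.8  -7.1  40.9] yaw -86.9 w 58.0 F [-0.1 -0.4 -3.1] gf 64.84568238258362
shift [ 0.1 -2.5 -1.1] roll 0.03
```

View pics/s9.png

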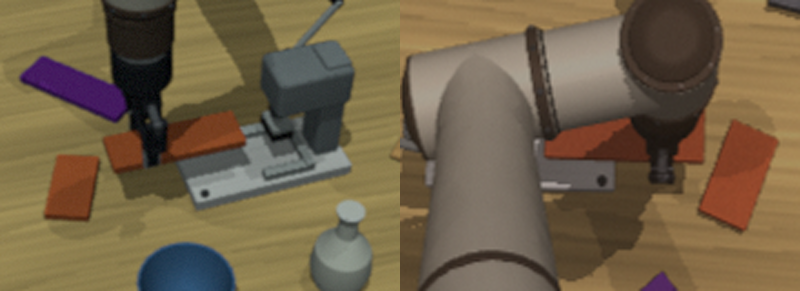

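Ten pictures used, so numbers only from here. The strip is level and aligned ahead of the bed (scene crop (175,140)). Correct sideways and lower to just above bed height.

Call:
drive_tool:
  targets:
    - [1,0,-1,10,0]
    - [1,0,-2.5,20,0]
    - [1,0,-2.5,30,0]
    - [1,0,-2.5,40,0]
    - [1,0,-2.5,46,0]
    - [1,0,-2.5,50,0]
    - [1,0,-2.5,50,0]
    - [1,0,-2.5,50,0]

```text
clock: 13.65
position: [566.2, -6.9, -8.4]
ee_rot: [0.725, -0.688, 0.0, -0.0]
contact_force: [-0.0, 0.0, -2.7]
gripper_width: 57.8
grasp_force: 64.8
```

```bash
cat > m.py <<'E'
from h import *
def strip(z=37):
    out=[]
    for n in('scene','top'):
        im=arm.get_image(n);hsv=cv2.cvtColor(im,cv2.COLOR_BGR2HSV)
        m=cv2.inRange(hsv,(0,130,50),(13,255,255))
        # jig region: strip top plane points
        ys,xs=np.nonzero(m);K=[(x,y) for x,y in zip(xs,ys)]
        P=np.array([tojig(onz(n,p,z)) for p in K])
        k=(abs(P[:,0])<60)&(P[:,1]>-140)&(P[:,1]<110);P=P[k]
        if len(P)<20: print(n,'few');continue
        print(n,len(P),'x',np.percentile(P[:,0],[0,2,98,100]).round(1),'y',np.percentile(P[:,1],[0,1,99,100]).round(1))
        for lo in range(-140,110,20):
            q=P[(P[:,1]>=lo)&(P[:,1]<lo+20)]
            if len(q)>15: print('  y',lo,'x',q[:,0].min().round(1),q[:,0].max().round(1),len(q))
E
python3 - <<'E'
from m import *
delta([*jig(0,-110),-11],3.07-90);strip()
# bed recheck in scene: bright low-sat region on z=20
E
```

```text
t 13.65 pos [566.2  -6.9  -8.4] yaw -86.98 w 57.8 F [-0.   0.  -2.7] gf 64.81190085411072
shift [0.1 0.9 2.6] roll -0.05Traceback (most recent call last):
  File "<stdin>", line 2, in <module>
  File "m.py", line 9, in strip
    P=np.array([tojig(onz(n,p,z)) for p in K])
                      ~~~^^^^^^^
  File "h.py", line 11, in onz
    c,d=ray(n,uv);return c+d*(z-c[2])/d[2]
        ~~~^^^^^^
  File "h.py", line 8, in ray
    K,r,t,_=cam(n);R=cv2.Rodrigues(r)[0]
            ~~~^^^
  File "h.py", line 4, in cam
    p=arm.camera_params(n); f=200/np.tan(np.radians(p['fov_y'])/2)
ValueError: time passes only in moves, steps and waits
```

```bash
sed -i 's/^def cam(n):/import functools\n@functools.lru_cache(None)\ndef cam(n):/' h.py
python3 - <<'E'
from m import *
strip()
for n in('scene',):
    im=arm.get_image(n);hsv=cv2.cvtColor(im,cv2.COLOR_BGR2HSV)
    m=cv2.inRange(hsv,(0,0,105),(179,45,255));ys,xs=np.nonzero(m)
    P=np.array([tojig(onz(n,(x,y),20)) for x,y in zip(xs,ys) if 300<x<440 and 180<y<250])
    for lo in range(-60,60,20):
        q=P[(P[:,1]>=lo)&(P[:,1]<lo+20)&(abs(P[:,0])<75)]
        if len(q): print('bed y',lo,q[:,0].min().round(1),q[:,0].max().round(1))
E
```

```text
scene 1007 x [-27.3 -24.   39.3  41.2] y [-140.  -138.9   16.5   17.8]
  y -140 x -26.6 40.2 168
  y -120 x -27.3 17.9 40
  y -100 x 13.0 40.0 41
  y -80 x -25.7 41.2 146
  y -60 x -25.7 40.1 161
  y -40 x -23.8 40.4 157
  y -20 x -24.9 40.7 156
  y 0 x -23.3 40.5 138
top 561 x [-31.4 -30.    6.5   9.5] y [-140.  -139.7   14.7   16.5]
  y -140 x -31.4 -4.7 40
  y -100 x -30.2 1.7 70
  y -80 x -30.7 9.5 120
  y -60 x -28.7 6.3 109
  y -40 x -29.2 3.1 92
  y -20 x -29.8 -0.1 81
  y 0 x -30.0 -6.0 49
bed y -60 30.2 59.8
bed y -40 29.8 59.5
bed y -20 30.3 59.2
bed y 0 -44.2 58.9
bed y 20 -49.1 57.9
bed y 40 -57.6 58.4
```

Run:
```python
from m import *
for n,f in(('scene','scene0'),('top','top0')):
    im=cv2.imread(f'pics/{f}.png');hsv=cv2.cvtColor(im,cv2.COLOR_BGR2HSV)
    m=cv2.inRange(hsv,(0,0,100),(179,60,255));ys,xs=np.nonzero(m)
    P=np.array([[*tojig(onz(n,(x,y),20)),hsv[y,x,2]] for x,y in zip(xs,ys)])
    P=P[(abs(P[:,0])<80)&(P[:,1]>-75)&(P[:,1]<40)]
    for lo in(-60,-40,-20,0,20):
        q=P[(P[:,1]>=lo)&(P[:,1]<lo+20)];b=q[q[:,2]>150]
        print(n,lo,q[:,0].min().round(1),q[:,0].max().round(1),'bright',(b[:,0].min().round(1),b[:,0].max().round(1)) if len(b) else '')
    print('ymin',P[:,1].min())
```

```text
scene -60 -52.2 59.8 bright (np.float64(-46.1), np.float64(53.8))
scene -40 -52.2 59.5 bright (np.float64(-48.8), np.float64(54.2))
scene -20 -52.9 59.1 bright (np.float64(-46.1), np.float64(54.0))
scene 0 -52.6 70.8 bright (np.float64(-46.1), np.float64(53.7))
scene 20 -52.9 70.7 bright (np.float64(35.0), np.float64(53.4))
ymin -60.14148654099343
top -60 -52.2 53.5 bright (np.float64(-52.2), np.float64(53.4))
top -40 -52.8 53.0 bright (np.float64(-52.8), np.float64(53.0))
top -20 -53.4 52.5 bright (np.float64(-50.7), np.float64(52.5))
top 0 -53.9 51.9 bright (np.float64(-51.3), np.float64(51.9))
top 20 -54.5 54.1 bright (np.float64(-51.9), np.float64(51.4))
ymin -59.997172244423965
```

Call:
drive_tool:
  targets:
    - [1,0,0.5,1,-0.7]
    - [1,0,1,2,-1.4]
    - [1,-6,1,2,-1.4]
    - [1,-12,1,2,-1.4]
    - [1,-18,1.1,2,-1.4]
    - [1,-24,1.2,2,-1.4]
    - [1,-30,1.3,2,-1.4]
    - [1,-36,1.4,2,-1.4]
    - [1,-42,1.5,2,-1.4]
    - [1,-42,1.5,2,-1.4]

```text
clock: 14.85
position: [562.3, 35.7, -10.5]
ee_rot: [0.734, -0.679, 0.0, -0.0]
contact_force: [0.3, -0.3, -3.0]
gripper_width: 57.9
grasp_force: 64.8
```

Run:
```python
from m import *
delta([*jig(0,-30),-11],-86);strip(36)
```

```text
t 14.85 pos [562.3  35.7 -10.5] yaw -85.54 w 57.9 F [ 0.3 -0.3 -3. ] gf 64.83138799667358
shift [-37.1  -1.6   0.5] roll 0.46
scene 1107 x [-29.6 -25.6  36.6  40.1] y [-117.  -115.3   58.9   61.6]
  y -120 x -26.0 39.8 139
  y -100 x -27.0 40.1 168
  y -80 x -29.6 36.1 75
  y -60 x 23.7 37.6 24
  y -40 x -19.2 37.4 97
  y -20 x -26.2 36.9 152
  y 0 x -26.5 36.5 150
  y 20 x -27.6 36.0 151
  y 40 x -27.2 36.5 147
top 661 x [-33.9 -32.9  20.8  29.5] y [-119.2 -118.4   53.6   57.6]
  y -120 x -32.1 29.5 147
  y -100 x -32.5 -3.0 57
  y -60 x -31.1 -7.3 44
  y -40 x -31.7 5.8 105
  y -20 x -32.2 5.4 101
  y 0 x -32.8 -3.1 90
  y 20 x -33.4 -9.1 73
  y 40 x -33.9 -14.9 44
```

Call:
drive_tool:
  targets:
    - [1,-5,0,0,0.3]
    - [1,-10,0,0,0.3]
    - [1,-15,0,0,0.3]
    - [1,-20,0,0,0.3]
    - [1,-25,0,0,0.3]
    - [1,-29,0,0,0.3]
    - [1,-32,0,0,0.3]
    - [1,-32,0,0,0.3]

```text
clock: 15.75
position: [559.8, 67.3, -10.5]
ee_rot: [0.732, -0.681, 0.0, -0.0]
contact_force: [-0.8, 0.1, -3.4]
gripper_width: 58.1
grasp_force: 64.8
```

Free so far; lower 1 mm and creep to the stop.

Call:
drive_tool:
  targets:
    - [1,-1,0,0.5,0]
    - [1,-2,0,1,0]
    - [1,-3,0,1,0]
    - [1,-4,0,1,0]
    - [1,-5,0,1,0]
    - [1,-5,0,1,0]

```text
clock: 16.35
position: [559.5, 71.9, -11.6]
ee_rot: [0.732, -0.681, 0.0, -0.0]
contact_force: [0.3, 0.2, -2.4]
gripper_width: 58.0
grasp_force: 64.8
```

Call:
drive_tool:
  targets:
    - [1,-1,0,0,0]
    - [1,-2,0,0,0]
    - [1,-3,0,0,0]
    - [1,-4,0,0,0]
    - [1,-4,0,0,0]

```text
clock: 16.85
position: [558.7, 74.1, -11.7]
ee_rot: [0.731, -0.682, 0.0, 0.001]
contact_force: [1.0, -6.5, -2.3]
gripper_width: 58.0
grasp_force: 64.9
```

Contact with the stop (6.5 N) at the expected place. Settle onto the bed and release.

Call:
drive_tool:
  targets:
    - [1,-3,0,0.6,0]
    - [1,-2.5,0,1.2,0]
    - [1,-2.5,0,1.2,0]

```text
clock: 17.15
position: [558.2, 74.1, -12.6]
ee_rot: [0.731, -0.683, 0.0, 0.002]
contact_force: [4.0, -16.1, -0.7]
gripper_width: 57.9
grasp_force: 65.2
```

Call:
drive_tool:
  targets:
    - [1,1.5,0,0.5,0]
    - [1,2.5,0,1,0]
    - [1,2.5,0,1,0]

```text
clock: 17.45
position: [558.6, 74.1, -12.8]
ee_rot: [0.731, -0.682, 0.0, 0.001]
contact_force: [-1.4, -6.4, 5.2]
gripper_width: 57.9
grasp_force: 65.7
```

Call:
drive_tool:
  targets:
    - [0.1,1,0,0,0]
    - [-0.3,1,0,0,0]
    - [-1,1,0,0,0]
    - [-1,1,0,0,0]
    - [-1,1,0,0,0]
    - [-1,1,0,-8,0]
    - [-1,1,0,-25,0]
    - [-1,1,0,-50,0]
    - [-1,1,0,-50,0]

```text
clock: 18.35
position: [562.2, 76.0, 40.1]
ee_rot: [0.732, -0.681, 0.002, -0.003]
contact_force: [0.5, -0.1, 0.7]
gripper_width: 85.5
grasp_force: 0.0
```

Run:
```python
from m import *
s=arm.read_state();delta([*jig(-85,-60),150],3.07);strip(34)
```

```text
t 18.35 pos [562.2  76.   40.1] yaw -85.81 w 85.5 F [ 0.5 -0.1  0.7] gf 0.0
shift [  31.2   86.1 -110.6] roll -88.88
scene 1183 x [-30.  -26.4  35.1  38.9] y [-79.8 -78.1  96.8  99.8]
  y -80 x -27.8 38.9 160
  y -60 x -30.0 36.1 159
  y -40 x -26.6 35.6 152
  y -20 x -27.7 36.9 98
  y 0 x -18.0 36.4 115
  y 20 x -28.7 35.3 143
  y 40 x -28.3 34.8 148
  y 60 x -27.9 34.9 121
  y 80 x -3.2 34.6 87
top 832 x [-34.2 -33.2  20.8  26.3] y [-80.4 -79.8  94.5  97.4]
  y -80 x -32.8 26.3 176
  y -60 x -33.4 20.4 124
  y -20 x -31.9 -2.6 30
  y 0 x -32.5 15.6 122
  y 20 x -33.0 18.2 145
  y 40 x -33.5 12.2 127
  y 60 x -34.1 -15.1 54
  y 80 x -34.2 -18.7 37
```

The strip is home (y from -80 to about 99 in the jig). Rise and return to the lever.

Call:
drive_tool:
  targets:
    - [-1,10,0,-40,-8]
    - [-1,20,0,-80,-16]
    - [-1,20,0,-120,-24]
    - [-1,20,0,-160,-32]
    - [-1,20,0,-205,-40]
    - [-1,20,0,-210,-48]
    - [-1,20,0,-210,-56]
    - [-1,20,0,-210,-64]
    - [-1,20,0,-210,-72]
    - [-1,20,0,-210,-80]
    - [-1,20,0,-210,-88]
    - [-1,20,0,-210,-89]

```text
clock: 19.65
position: [560.1, 54.9, 245.1]
ee_rot: [1.0, 0.027, -0.001, 0.0]
contact_force: [0.1, 0.2, -0.9]
gripper_width: 85.2
grasp_force: 0.0
```

Run:
```python
from h import *
delta([459,263,245],3.1)
```

```text
t 19.65 pos [560.1  54.9 245.1] yaw 3.15 w 85.2 F [ 0.1  0.2 -0.9] gf 0.0
shift [-8.960e+01 -2.134e+02  2.000e-01] roll 0.05
```

Call:
drive_tool:
  targets:
    - [-1,-12,-28,0,0]
    - [-1,-25,-60,0,0]
    - [-1,-40,-95,0,0]
    - [-1,-55,-130,0,0]
    - [-1,-68,-162,0,0]
    - [-1,-80,-190,0,0]
    - [-1,-90,-213,0,0]
    - [-1,-90,-213,0,0]
    - [-1,-90,-213,0,0]

```text
clock: 20.55
position: [458.8, 262.8, 245.7]
ee_rot: [1.0, 0.027, -0.0, 0.0]
contact_force: [0.0, -0.9, -0.5]
gripper_width: 85.2
grasp_force: 0.0
```

Run:
```python
from h import *
delta([459,263,184.5],3.1)
```

```text
t 20.55 pos [458.8 262.8 245.7] yaw 3.09 w 85.2 F [ 0.  -0.9 -0.5] gf 0.0
shift [ 0.2 -0.3 61.2] roll -0.01
```

Call:
drive_tool:
  targets:
    - [-1,0,0,20,0]
    - [-1,0,0,40,0]
    - [-1,0,0,55,0]
    - [-1,0,0,61,0]
    - [-1,0,0,61,0]
    - [0.5,0,0,61,0]
    - [1,0,0,61,0]
    - [1,0,0,61,0]
    - [1,0,0,61,0]
    - [1,0,0,61,0]
    - [1,0,0,61,0]

```text
clock: 21.65
position: [459.3, 263.5, 185.8]
ee_rot: [1.0, 0.027, 0.0, -0.001]
contact_force: [-1.7, 2.4, 3.2]
gripper_width: 13.3
grasp_force: 58.7
```

Call:
drive_tool:
  targets:
    - [1,0,-4.7,3.8,0]
    - [1,0,-9.2,7.7,0]
    - [1,0,-13.5,12,0]
    - [1,0,-17.5,16.4,0]
    - [1,0,-21.2,21.1,0]
    - [1,0,-24.6,26,0]
    - [1,0,-27.7,31.1,0]
    - [1,0,-30.6,36.4,0]
    - [1,0,-33.1,41.9,0]
    - [1,0,-35.3,47.5,0]
    - [1,0,-35.3,47.5,0]

```text
clock: 22.75
position: [457.3, 296.9, 136.0]
ee_rot: [1.0, 0.027, -0.001, 0.001]
contact_force: [2.9, -4.6, -1.8]
gripper_width: 11.8
grasp_force: 57.4
```

Call:
drive_tool:
  targets:
    - [1,0,-1.8,5.7,0]
    - [1,0,-3.3,11.5,0]
    - [1,0,-4.4,17.4,0]
    - [1,0,-5.2,23.3,0]
    - [1,0,-5.6,29.3,0]
    - [1,0,-5.7,35.3,0]
    - [1,0,-5.4,41.3,0]
    - [1,0,-4.7,47.3,0]
    - [1,0,-3.7,53,0]
    - [1,0,-2.3,59,0]
    - [1,0,-2,61,0]
    - [1,0,-2,61,0]

```text
clock: 23.95
position: [458.4, 303.3, 90.5]
ee_rot: [1.0, 0.03, 0.004, -0.003]
contact_force: [-29.1, -4.4, 69.7]
gripper_width: -0.2
grasp_force: 34.9
```

The bar slipped out of the pads and the tool is now pressing. Back off upward and check the lever angle.

Call:
drive_tool:
  targets:
    - [1,0,0,-8,0]
    - [1,0,0,-16,0]
    - [1,0,0,-30,0]
    - [1,0,0,-60,0]
    - [1,0,0,-90,0]
    - [1,0,0,-110,0]
    - [1,0,0,-110,0]

```text
clock: 24.65
position: [458.7, 301.7, 189.1]
ee_rot: [1.0, 0.027, 0.002, -0.002]
contact_force: [0.7, -0.0, -0.1]
gripper_width: -0.1
grasp_force: 0.0
```

Run:
```python
from m import *
delta([458,296,185],3.1)
im=arm.get_image('scene');tp=arm.get_image('top');strip(34)
for v in (0,.1,.2,.3,.4,.5,.6,.8):
    e=v-.26;y=100+100*np.cos(e);z=145+100*np.sin(e)
    # -x end segment and +x end segment of bar
    r=[]
    for n,I in(('scene',im),('top',tp)):
        for x in(-115,-105,-65,-55):
            u,w=proj(n,[*jig(x,y),z])[0];r.append(int(I[int(round(w)),int(round(u))].max()))
    print(v,r)
cv2.imwrite('pics/s10.png',im)
```

```text
t 24.65 pos [458.7 301.7 189.1] yaw 3.12 w -0.1 F [ 0.7 -0.  -0.1] gf 0.0
shift [-1.   5.6  4.1] roll 0.02
scene 1146 x [-30.  -26.5  34.9  38.9] y [-79.2 -77.5  95.9  99.8]
  y -80 x -27.8 38.9 156
  y -60 x -30.0 36.1 158
  y -40 x -26.6 35.6 152
  y -20 x -27.3 36.1 151
  y 0 x -27.2 35.7 148
  y 20 x -28.7 35.3 149
  y 40 x -28.3 34.8 148
  y 60 x -25.3 34.9 41
  y 80 x 8.9 33.9 43
top 1269 x [-34.3 -33.1  24.5  26.3] y [-80.4 -79.4  92.3  97.6]
  y -80 x -32.8 26.3 177
  y -60 x -33.4 25.7 177
  y -40 x -33.8 25.2 172
  y -20 x -31.9 24.6 169
  y 0 x -32.5 24.1 168
  y 20 x -33.0 23.5 168
  y 40 x -33.5 23.0 154
  y 60 x -34.1 -23.0 40
  y 80 x -34.3 -18.6 38
0 [9, 3, 52, 85, 33, 37, 60, 66]
0.1 [124, 37, 31, 48, 32, 41, 55, 36]
0.2 [145, 135, 92, 93, 94, 109, 53, 38]
0.3 [139, 147, 100, 91, 155, 142, 55, 55]
0.4 [136, 135, 93, 100, 155, 146, 54, 76]
0.5 [143, 139, 93, 95, 154, 146, 54, 127]
0.6 [132, 138, 113, 89, 154, 150, 53, 127]
0.8 [129, 136, 135, 147, 147, 135, 51, 142]
```

The lever is near 0–0.1; compare the bar's pixels with the starting picture, where it was fully down.

Run:
```python
from h import *
for f in('scene0','s10'):
    s=cv2.imread(f'pics/{f}.png');k=(s.max(2)<45);k[:,:405]=0;k[:,430:]=0;k[:141]=0;k[165:]=0
    for lo in(405,410,413,416,419,422):
        y,x=np.nonzero(k[:,lo:lo+3]);print(f,lo,y.min() if len(y) else None,y.max() if len(y) else None,end=' | ')
    y,x=np.nonzero(k);print('cent',x.mean(),y.mean(),len(y))
for v in(0,.1,.2): print(v,proj('scene',[*jig(-85,100+100*np.cos(v-.26)),145+100*np.sin(v-.26)]))
```

```text
scene0 405 None None | scene0 410 143 149 | scene0 413 144 151 | scene0 416 148 155 | scene0 419 152 158 | scene0 422 156 159 | cent 416.28 150.65333333333334 75
s10 405 None None | s10 410 144 151 | s10 413 145 151 | s10 416 149 155 | s10 419 153 159 | s10 422 157 160 | cent 415.910447761194 151.2537313432836 67
0 [[415.23990053 152.3741088 ]]
0.1 [[416.45329588 149.20876242]]
0.2 [[417.32835217 146.03536886]]
```

The bar is where it was when fully down (0.6 px lower), the strip hasn't moved, and the robot is clear. Handing in.

```bash
python3 -c "
from bench import arm
print(arm.job_done())"
```

```text
the job is handed in; nothing more can be done
None
```

I handed the job in with no verdict returned: by camera the long bisque strip is home against the stop and the lever is fully down, but the grip slipped near the end of lowering and the wrist force briefly reached about 70 N, which may breach the 40 N pressing limit if the fingers count; I didn't measure the foot's force on the strip or re-check the other objects.

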